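Open the child-safe knife drawer by its hidden catch

ROBOT

A 6-joint arm with a two-finger parallel gripper is mounted at the origin on the work surface. World frame = base frame: x ahead of the robot, y to its left, z up, the work surface at z = 0. Lengths are in m, angles in rad, forces in N, time in s.
With the tool pointing down it reaches from about 0.25 to 0.775 m from the base axis. Payload 4 kg.
Tool frame: the origin (TCP) lies at the very end of the fingers, on their centre line; the grasp point (between the pads) lies 19 mm behind it (robot.pinch_z is the distance from the TCP to the grasp point, in m); z points along the fingers, y is the line along which they close (so a half turn about z gives the same grasp; the last joint's range is limited). The gripper opens to 94 mm and grips with 3 to 60 N. Pads are 16 mm wide; open, the fingers measure 119 mm over their backs; the gripper's body (75 mm by 177 mm) begins 78 mm behind the grasp point.
Start: joints at [1.105, 0.087, 1.371, -0, 1.684, -0.103], TCP at [0.195, 0.514, 0.206] pointing down, gripper open.
Joint ranges: [-3.1, 3.1], [-0.76, 2.03], [0.27, 2.55], [-1.08, 4.22], [0.17, 2.65], [-2.57, 2.57]. Speed limits (rad/s): [2.79, 2.79, 3.14, 3.14, 3.14, 3.14].

INTERFACE

Orientations are given as [roll, pitch, yaw] about the fixed x, y, z axes, in that order (R = Rz(yaw) Ry(pitch) Rx(roll)).
In Python, from bench import robot gives the robot as it stands.
- The arm moves only by the tool arm_command, never from a script. Its argument "targets" is one flat list of numbers, 7 for each row, row after row: the turn, a rotation vector about the tool's x, y, z in degrees, then the shift along the tool's x, y, z in mm, then the closure, from -1 (fully open) to 1 (shut). In form: [ax, ay, az, x, y, z, hand, ax, ay, az, x, y, z, hand, ...]. A call has 1 to 20 rows; each row is the pose to reach, as a shift and turn from the pose commanded when the call began, along the tool's axes at that moment; what a row does not reach only later rows make up. A row lasts 1/10 s, in which the tool goes at most 50 mm and 8.59 degrees, less where a joint would pass 70% of its speed; a pose out of reach is approached as far as the arm can. A call with a gripper value outside its range is refused whole. The fingers move at their own pace and stop on an object; the grip force is fixed at half the most. Time passes only in rows, so rows that repeat a pose let the fingers close. It gives the time, the measured TCP pose, the force, the opening and the grip force at its end, in the units of the state.
- robot.get_obs(): the state, without advancing time (a new reading comes with each control period).
- robot.snapshot(name): name is "scene" or "top" or "wrist"; returns a dict with "color" (480x640x3 uint8, red, green, blue), "range_z" (480x640 float32, m along the optical axis (not along the pixel's ray), 0 where there is no reading), "fx", "fy", "cx", "cy" (pixels), "T" (4x4, takes a point from camera to world coordinates); the wrist camera has in their place "T_tool_cam" (4x4, takes a point from camera to tool coordinates, whose origin is the TCP and whose axes are the flange's). Camera axes: x right, y down, z forward; pixel columns grow to the right and rows downward; lengths in m; the calibration is good to about 2 mm. A picture is of the moment at which its call begins: read the wrist's pose just before it.
- robot.close_job(): hands the job in; it is judged then, once.
The state is a dict: "time": time; "joint_positions": joint angles; "qvel": joint speeds; "joint_torque": joint torques, N m; "tool_pos": TCP position; "ee_rot": TCP orientation; "wrist_force": force on the tool from outside, world axes, zero at the start; "wrist_torque": the same for the moment, N m; "width": finger opening in m; "finger_force": force on a finger pad.
Only numpy, scipy, OpenCV 4.12 (cv2) and the standard library are available. Lean on these libraries where they do the work, as an engineer would, in place of code of your own. Each camera call takes 0.05 s, during which the arm holds its last target. There are 200 camera calls.

TASK

The knife drawer on the worktop is locked by a hidden push-catch: somewhere along the wooden ledge at the front edge of its top, one piece looks like the rest but gives way under a light push. Feel gently along the ledge until the finger drops into the recess, press the catch down until the drawer springs ajar, then pull the drawer fully open by its bar handle and let go; do not press hard on the ledge, and leave the mug, jar and tin where they stand.

Things in the scene. Friction and masses are not known exactly. Their poses are not given: they have to be found in the camera images.
- unit: Low white drawer unit fixed on the worktop, 200 mm deep (x), 400 mm wide (y), 125 mm high with its top board. Origin: centre of its underside; x points from the front (the drawer side, facing the robot) to the back, y along its width, z up. The drawer front is at x = -100 mm; the drawer slides out towards -x.
- top: White top board of the unit, 35 mm thick; origin: centre of its underside, 90 mm above the worktop, axes as the unit. In its front edge is a level wooden ledge, y from -100 to +100 mm, x from -100 to -50 mm, 115 mm above the worktop, with dark cross lines every 10 mm; the white board behind it and the white blocks at its ends stand 10 mm higher.
- ledge_left (a point): Left end (y = +100 mm) of the ledge surface, on the line through the middle of the hidden recess (x = -71 mm). The recess cover is one flush piece of the ledge that looks like the rest: 60 mm long (along y), x from -92 to -50 mm, its centre anywhere from y = -50 to +50 mm. All else of the ledge is rigid.
- ledge_right (a point): Right end (y = -100 mm) of the same line. The cover gives way at about 1 N and sinks straight down 7 mm under 2 to 3 N, into a recess with rigid walls all round; there it meets the firm catch. The drawer is released 12 mm down, at 7 to 8 N in all; the bottom is at 15 mm. Let go, cover and catch rise again slowly; the drawer stays ajar.
- handle (a point): Middle of the drawer's steel bar handle: round bar 10 mm thick, straight for 120 mm along y, 45 mm in front of the drawer front, 100 mm above the worktop (15 mm below the ledge surface). It moves with the drawer. Free space in front of it; 40 mm clear behind it.
- drawer (a joint): How far the drawer is out: 0 shut and locked, springs out by 0.02 to 0.04 when the catch is pressed, 0.10 fully open at its stop. It stays where it is left; light friction.
- mug: White mug, 80 mm wide, 90 mm high, standing on the worktop to one side of the unit's front; origin at the centre of its underside.
- jar: Amber jar with a steel cap, 64 mm wide, 110 mm high, standing on the worktop to the other side; origin at the centre of its underside.
- tin: Small tin, 60 mm wide, 55 mm high, standing on the back part of the top board; origin at the centre of its underside.

How it is judged:
By the outcome, as a careful person would: the job done as asked, in the order asked, and still so for the second after the job is handed in, with the robot touching nothing.
It also fails if it takes over 70 s, if anything falls off the work surface, if the arm or the gripper's body presses on something with over 40 N, if the wrist force passes 120 N, or if a joint passes its speed limit or range.

## Working session

There is one attempt and no reset: what is moved stays moved. The work goes in short steps, Python scripts to look and compute and a tool call to move; the robot and the scene stay as the last step left them, time stands still between calls to the robot, and variables do not carry over. Pictures are saved under pics/ and viewed, at most 10 in all, crops included, and the job is handed in when it is done.

Besides the shell and the picture viewer there is one more tool, called after ">>>" as name(argument=value, ...) on one line, values as JSON. arm_command: Moves the arm, as the interface text tells. Its arguments: {"type":"object","properties":{"targets":{"type":"array"}},"required":["targets"]}

```bash
mkdir -p pics
python3 - <<'E'
from bench import robot
import cv2,numpy as np
o=robot.get_obs();print({k:np.round(v,3) for k,v in o.items()})
for n in("scene","top"):
    s=robot.snapshot(n);cv2.imwrite(f"pics/{n}.png",s["color"][:,:,::-1]);np.savez(f"{n}.npz",**s);print(n,np.round(s["T"],3).tolist(),s["fx"])
E
```

```text
{'time': np.float64(0.0), 'joint_positions': array([ 1.105,  0.088,  1.372,  0.   ,  1.684, -0.103]), 'qvel': array([-0.002,  0.   ,  0.001, -0.001, -0.   , -0.   ]), 'joint_torque': array([ 0.0000e+00, -3.4020e+01, -3.0242e+01,  7.2000e-02,  3.4000e-02,
       -0.0000e+00]), 'tool_pos': array([0.195, 0.514, 0.204]), 'ee_rot': array([-3.139, -0.   ,  2.779]), 'wrist_force': array([-0.243,  1.004, -0.184]), 'wrist_torque': array([-0.048, -0.021,  0.003]), 'finger_force': np.float64(0.0), 'width': np.float64(0.094)}
scene [[-0.688, 0.57, -0.45, 1.162], [0.726, 0.535, -0.432, 0.505], [-0.005, -0.624, -0.782, 1.05], [0.0, 0.0, 0.0, 1.0]] 622.0924063586937
top [[0.005, -0.996, 0.093, 0.508], [-1.0, -0.003, 0.028, -0.017], [-0.027, -0.093, -0.995, 1.06], [0.0, 0.0, 0.0, 1.0]] 448.0954833457222
```

View pics/top.png

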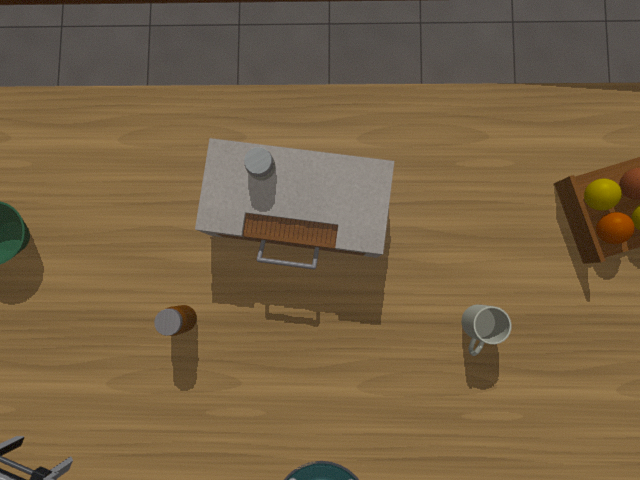

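View pics/scene.png

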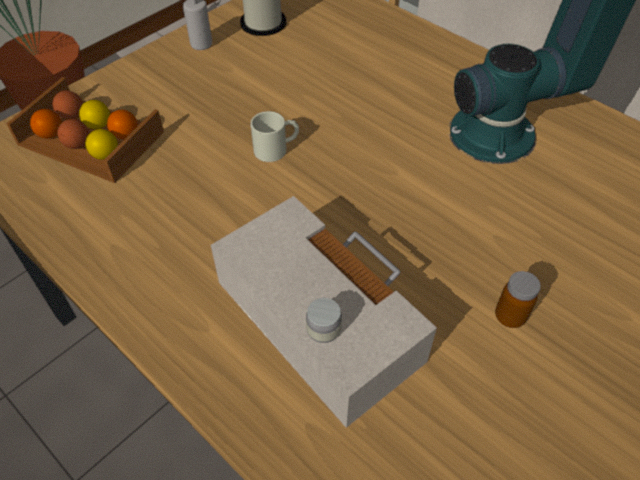

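The top view shows the unit turned slightly, with corners near (210,139), (394,160), (383,253) and (196,231). The ledge runs from about (243,225) to (337,237) and the handle bar from (258,261) to (316,266). The jar is at (170,320), the mug at (487,325) and the tin at (258,163). The scene view agrees.

```bash
cat > h.py <<'E'
import numpy as np,cv2
def cast(s,uv,z):
    uv=np.atleast_2d(uv).astype(float);T=s["T"]
    d=np.c_[(uv[:,0]-s["cx"])/s["fx"],(uv[:,1]-s["cy"])/s["fy"],np.ones(len(uv))]@T[:3,:3].T
    return T[:3,3]+d*((z-T[2,3])/d[:,2])[:,None]
E
python3 - <<'E'
from h import *
for n,box in(("top",(190,130,400,275)),("scene",(200,190,440,420))):
    s=dict(np.load(n+".npz"));c=s["color"]
    hsv=cv2.cvtColor(c,cv2.COLOR_RGB2HSV)
    v,u=np.mgrid[:480,:640];R=s["range_z"];T=s["T"]
    P=np.stack([(u-s["cx"])/s["fx"]*R,(v-s["cy"])/s["fy"]*R,R],-1)@T[:3,:3].T+T[:3,3]
    Z=P[...,2];x0,y0,x1,y1=box
    win=(u>x0)&(u<x1)&(v>y0)&(v<y1)
    top=win&(Z>.105)&(Z<.14)
    led=(top&(hsv[...,1]>110)).astype(np.uint8);led=cv2.morphologyEx(led,cv2.MORPH_OPEN,np.ones((3,3)))
    print(n,"ledge n",led.sum(),"z",np.median(Z[led>0]))
    vv,uu=np.nonzero(led);q=cast(s,np.c_[uu,vv],.115)
    r=cv2.minAreaRect((q[:,:2]*1000).astype(np.float32));print("ledge",r,cv2.boxPoints(r).round(1).tolist())
    wh=top&~(led>0)&(hsv[...,1]<70);vv,uu=np.nonzero(wh);q=cast(s,np.c_[uu,vv],.125);r=cv2.minAreaRect((q[:,:2]*1000).astype(np.float32));print("top",r,"z",np.median(Z[wh]))
    h=win&(Z>.085)&(Z<.115)&(hsv[...,1]<70)
    m=h.astype(np.uint8);k,l,st,ce=cv2.connectedComponentsWithStats(m)
    for i in range(1,k):
        if st[i,4]>25: 
            vv,uu=np.nonzero(l==i);q=cast(s,np.c_[uu,vv],.105);print("h",st[i],cv2.minAreaRect((q[:,:2]*1000).astype(np.float32)))
s=dict(np.load("top.npz"))
print("handle",cast(s,[(258,261),(316,266)],.105).round(3).tolist())
print("jar,mug,tin",cast(s,[168,322],.11).round(3),cast(s,[491,325],.09).round(3),cast(s,[258,161],.18).round(3))
E
```

```text
top ledge n 2032 z 0.11446909693594964
ledge ((621.4780883789062, 69.12970733642578), (197.71473693847656, 49.98249053955078), 82.56309509277344) [[583.9000244140625, -25.700000762939453], [633.5, -32.099998474121094], [659.0999755859375, 163.89999389648438], [609.5, 170.39999389648438]]
top ((671.6659545898438, 62.538116455078125), (399.75030517578125, 250.0577392578125), 82.62635040283203) z 0.12438503155345182
h [257 245  61  24 373] ((566.1829833984375, 75.08226776123047), (128.70645141601562, 39.89329528808594), 84.79361724853516)
scene ledge n 1918 z 0.11490078743153254
ledge ((618.4386596679688, 65.22635650634766), (194.083740234375, 43.94719314575195), 82.67107391357422) [[584.2999877929688, -28.200000762939453], [627.9000244140625, -33.79999923706055], [652.5999755859375, 158.6999969482422], [609.0, 164.3000030517578]]
top ((682.5523681640625, 63.1865234375), (407.1867980957031, 243.01878356933594), 82.67648315429688) z 0.12473906767989346
h [343 232  57  53 433] ((571.0587158203125, 79.2680435180664), (133.94232177734375, 41.455047607421875), 82.57073974609375)
h [ 212  249  224  158 1676] ((782.4548950195312, 86.73146057128906), (190.81109619140625, 449.505615234375), 19.27147102355957)
handle [[0.557, 0.137, 0.105], [0.547, 0.013, 0.105]]
jar,mug,tin [[0.427 0.325 0.11 ]] [[ 0.424 -0.358  0.09 ]] [[0.754 0.129 0.18 ]]
```

>>> arm_command(targets=[0, 0, 76.6, -553, -235, 40, 1, 0, 0, 76.6, -553, -235, 40, 1, 0, 0, 76.6, -553, -235, 40, 1, 0, 0, 76.6, -553, -235, 40, 1, 0, 0, 76.6, -553, -235, 40, 1, 0, 0, 76.6, -553, -235, 40, 1, 0, 0, 76.6, -553, -235, 40, 1, 0, 0, 76.6, -553, -235, 40, 1, 0, 0, 76.6, -553, -235, 40, 1, 0, 0, 76.6, -553, -235, 40, 1, 0, 0, 76.6, -553, -235, 40, 1, 0, 0, 76.6, -553, -235, 40, 1, 0, 0, 76.6, -553, -235, 40, 1, 0, 0, 76.6, -553, -235, 40, 1, 0, 0, 76.6, -553, -235, 40, 1, 0, 0, 76.6, -553, -235, 40, 1, 0, 0, 76.6, -553, -235, 40, 1, 0, 0, 76.6, -553, -235, 40, 1])

```text
time: 1.9
tool_pos: [0.6284, 0.0993, 0.1661]
ee_rot: [3.141, -0.0, 1.443]
wrist_force: [0.4, 0.3, 0.4]
width: 0.0004
finger_force: 0.0
```

Run:
```python
from bench import robot
import cv2,numpy as np
from scipy.spatial.transform import Rotation as Ro
from h import cast
o=robot.get_obs();print({k:np.round(o[k],3).tolist() for k in("time","tool_pos","ee_rot","wrist_force","width")})
s=robot.snapshot("wrist");T=np.eye(4);T[:3,:3]=Ro.from_euler("xyz",o["ee_rot"]).as_matrix();T[:3,3]=o["tool_pos"]
s["T"]=T@s["T_tool_cam"];np.savez("w1.npz",**s);cv2.imwrite("pics/w1.png",s["color"][:,:,::-1])
print(np.round(s["T"],3).tolist())
```

```text
{'time': 1.9, 'tool_pos': [0.628, 0.099, 0.166], 'ee_rot': [3.141, -0.0, 1.443], 'wrist_force': [0.432, 0.273, 0.383], 'width': 0.0}
[[0.992, -0.122, -0.034, 0.639], [-0.127, -0.952, -0.278, 0.181], [0.001, 0.28, -0.96, 0.346], [0.0, 0.0, 0.0, 1.0]]
```

View pics/w1.png

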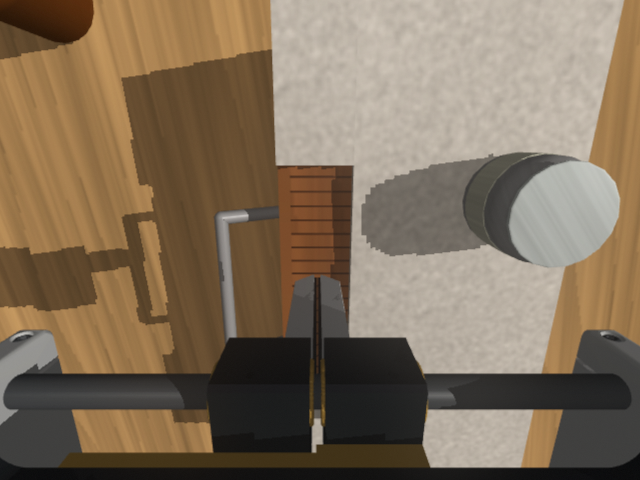

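The wrist view shows the ledge's left end at row 166, its back edge at column ~352 and its front edge at ~277. The tin is at (565,210), well to the right of the fingers.

Run:
```python
from h import *
s=dict(np.load("w1.npz"))
print(cast(s,[(277,167),(353,167),(280,250),(351,250)],.115).round(4))
a=np.radians(-7.4);x=np.array([np.cos(a),np.sin(a)]);y=np.array([-x[1],x[0]]);c=np.array([.6215,.0685])+.075*x
for p in cast(s,[(277,167),(353,167),(280,250),(351,250)],.115)[:,:2]: print((p-c)@x,(p-c)@y)
p=np.array([.6284,.0993]);print((p-c)@x,(p-c)@y)
```

```text
[[0.6111 0.1688 0.115 ]
 [0.6618 0.1623 0.115 ]
 [0.6038 0.1105 0.115 ]
 [0.6547 0.104  0.115 ]]
-0.0982734691574584 0.0981034642838249
-0.047076330966830934 0.09821658858117836
-0.09792500442498987 0.03940338676554027
-0.04662126384111109 0.03950379251454121
-0.0721243733541457 0.03143216141778435
```

>>> arm_command(targets=[0, 0, 0, 0, 0, 15, 1, 0, 0, 0, 0, 0, 30, 1, 0, 0, 0, 0, 0, 42, 1, 0, 0, 0, 0, 0, 46, 1, 0, 0, 0, 0, 0, 46, 1, 0, 0, 0, 0, 0, 46, 1])

```text
time: 2.55
tool_pos: [0.629, 0.0982, 0.1196]
ee_rot: [3.141, -0.0, 1.442]
wrist_force: [0.2, -0.3, 0.6]
width: 0.0005
finger_force: 0.0
```

>>> arm_command(targets=[0, 0, 0, 0, 0, 1, 1, 0, 0, 0, 0, 0, 2, 1, 0, 0, 0, 0, 0, 3, 1, 0, 0, 0, 0, 0, 3, 1])

```text
time: 2.95
tool_pos: [0.6288, 0.0983, 0.1165]
ee_rot: [3.141, -0.0, 1.442]
wrist_force: [0.1, 0.0, -0.4]
width: 0.0003
finger_force: 0.0
```

>>> arm_command(targets=[0, 0, 0, 0, 0, 0.5, 1, 0, 0, 0, 0, 0, 1, 1, 0, 0, 0, 0, 0, 1, 1])

```text
time: 3.25
tool_pos: [0.6287, 0.0983, 0.1154]
ee_rot: [-3.141, -0.0, 1.442]
wrist_force: [-0.5, 0.6, 0.3]
width: 0.0005
finger_force: 0.0
```

>>> arm_command(targets=[0, 0, 0, 0, 0, 0.5, 1, 0, 0, 0, 0, 0, 0.5, 1, 0, 0, 0, 0, 0, 0.5, 1])

```text
time: 3.55
tool_pos: [0.6288, 0.0983, 0.1152]
ee_rot: [3.141, -0.0, 1.442]
wrist_force: [-0.5, 0.2, 1.7]
width: 0.0005
finger_force: 0.5
```

>>> arm_command(targets=[0, 0, 0, 0, 0, 0.3, 1, 0, 0, 0, 0, 0, 0.6, 1, 0, 0, 0, 0, 0, 0.6, 1])

```text
time: 3.85
tool_pos: [0.6288, 0.0983, 0.1144]
ee_rot: [-3.142, -0.0, 1.442]
wrist_force: [-1.2, -0.0, 1.6]
width: 0.0002
finger_force: 0.5
```

>>> arm_command(targets=[0, 0, 0, 0, 0, 0.4, 1, 0, 0, 0, 0, 0, 0.8, 1, 0, 0, 0, 0, 0, 0.8, 1])

```text
time: 4.15
tool_pos: [0.6288, 0.0983, 0.1135]
ee_rot: [-3.142, -0.0, 1.442]
wrist_force: [-0.2, -0.0, 0.5]
width: 0.0003
finger_force: 0.5
```

>>> arm_command(targets=[0, 0, 0, 0, 0, 0.5, 1, 0, 0, 0, 0, 0, 1, 1, 0, 0, 0, 0, 0, 1.5, 1, 0, 0, 0, 0, 0, 1.5, 1])

```text
time: 4.55
tool_pos: [0.6288, 0.0983, 0.112]
ee_rot: [-3.142, -0.0, 1.442]
wrist_force: [-1.0, -0.1, 1.1]
width: 0.0002
finger_force: 0.6
```

>>> arm_command(targets=[0, 0, 0, 0, 0, 0.5, 1, 0, 0, 0, 0, 0, 1, 1, 0, 0, 0, 0, 0, 1.5, 1, 0, 0, 0, 0, 0, 1.5, 1])

```text
time: 4.95
tool_pos: [0.6288, 0.0983, 0.1105]
ee_rot: [3.142, -0.0, 1.442]
wrist_force: [-0.6, 0.2, 0.1]
width: 0.0007
finger_force: 0.7
```

The cover is giving way, so I'll keep going down to the catch.

>>> arm_command(targets=[0, 0, 0, 0, 0, 0.5, 1, 0, 0, 0, 0, 0, 1, 1, 0, 0, 0, 0, 0, 1.5, 1, 0, 0, 0, 0, 0, 2, 1, 0, 0, 0, 0, 0, 2.5, 1, 0, 0, 0, 0, 0, 2.5, 1])

```text
time: 5.55
tool_pos: [0.6288, 0.0982, 0.1083]
ee_rot: [3.141, -0.0, 1.442]
wrist_force: [-0.8, 0.4, 2.1]
width: 0.0005
finger_force: 1.3
```

>>> arm_command(targets=[0, 0, 0, 0, 0, 0.5, 1, 0, 0, 0, 0, 0, 1, 1, 0, 0, 0, 0, 0, 1.5, 1, 0, 0, 0, 0, 0, 2, 1, 0, 0, 0, 0, 0, 2, 1])

```text
time: 6.05
tool_pos: [0.6288, 0.0983, 0.1078]
ee_rot: [3.141, -0.0, 1.442]
wrist_force: [-3.5, 0.3, 8.1]
width: 0.0004
finger_force: 3.8
```

>>> arm_command(targets=[0, 0, 0, 0, 0, 0, 1, 0, 0, 0, 0, 0, 0, 1])

```text
time: 6.25
tool_pos: [0.6288, 0.0983, 0.1078]
ee_rot: [3.141, -0.0, 1.442]
wrist_force: [-2.7, -1.2, 7.1]
width: 0.0004
finger_force: 3.8
```

>>> arm_command(targets=[0, 0, 0, 0, 0, 0.4, 1, 0, 0, 0, 0, 0, 0.4, 1, 0, 0, 0, 0, 0, 0.4, 1])

```text
time: 6.55
tool_pos: [0.6288, 0.0983, 0.1075]
ee_rot: [3.141, -0.0, 1.442]
wrist_force: [-2.9, 0.7, 7.9]
width: 0.0003
finger_force: 3.9
```

>>> arm_command(targets=[0, 0, 0, 0, 0, 0.4, 1, 0, 0, 0, 0, 0, 0.8, 1, 0, 0, 0, 0, 0, 0.8, 1, 0, 0, 0, 0, 0, 0.8, 1])

```text
time: 6.95
tool_pos: [0.6288, 0.0983, 0.1068]
ee_rot: [3.14, -0.0, 1.442]
wrist_force: [-4.1, -0.1, 8.1]
width: 0.0004
finger_force: 3.9
```

>>> arm_command(targets=[0, 0, 0, 0, 0, 0.4, 1, 0, 0, 0, 0, 0, 0.8, 1, 0, 0, 0, 0, 0, 0.8, 1, 0, 0, 0, 0, 0, 0.8, 1])

```text
time: 7.35
tool_pos: [0.6288, 0.0983, 0.1059]
ee_rot: [3.141, -0.0, 1.442]
wrist_force: [-3.3, -0.4, 7.9]
width: 0.0006
finger_force: 4.0
```

The catch gives at about 8 N. I'll press on to 12–13 mm.

>>> arm_command(targets=[0, 0, 0, 0, 0, 0.4, 1, 0, 0, 0, 0, 0, 0.8, 1, 0, 0, 0, 0, 0, 1.2, 1, 0, 0, 0, 0, 0, 1.6, 1, 0, 0, 0, 0, 0, 2, 1, 0, 0, 0, 0, 0, 2, 1])

```text
time: 7.95
tool_pos: [0.6288, 0.0983, 0.1041]
ee_rot: [3.141, -0.0, 1.442]
wrist_force: [-4.4, -1.5, 8.1]
width: 0.0001
finger_force: 4.1
```

>>> arm_command(targets=[0, 0, 0, 0, 0, 0.4, 1, 0, 0, 0, 0, 0, 0.8, 1, 0, 0, 0, 0, 0, 1.2, 1, 0, 0, 0, 0, 0, 1.5, 1, 0, 0, 0, 0, 0, 1.5, 1])

```text
time: 8.45
tool_pos: [0.6288, 0.0983, 0.1022]
ee_rot: [3.141, -0.0, 1.442]
wrist_force: [-3.4, -0.0, 7.0]
width: 0.0007
finger_force: 3.6
```

```bash
cat > look.py <<'E'
from h import *
from bench import robot
import sys
s=robot.snapshot("top");cv2.imwrite(f"pics/{sys.argv[1]}.png",cv2.resize(s["color"][200:320,180:400,::-1],None,fx=3,fy=3))
hsv=cv2.cvtColor(s["color"],cv2.COLOR_RGB2HSV);v,u=np.mgrid[:480,:640];R=s["range_z"];T=s["T"]
P=np.stack([(u-s["cx"])/s["fx"]*R,(v-s["cy"])/s["fy"]*R,R],-1)@T[:3,:3].T+T[:3,3]
a=np.radians(-7.4);x=np.array([np.cos(a),np.sin(a)]);y=np.array([-x[1],x[0]]);c=np.array([.6215,.0685])+.075*x
m=(u>230)&(u<340)&(v>225)&(v<330)&(P[...,2]>.085)&(P[...,2]<.118)&(hsv[...,1]<80)
q=cast(s,np.c_[u[m],v[m]],.105)[:,:2]-c
X,Y=q@x,q@y;k=abs(Y)<.055;h=np.histogram(X[k],bins=np.arange(-.3,-.09,.005));print(list(zip(h[1].round(3),h[0])))
E
python3 look.py t2
```

```text
[(np.float64(-0.3), np.int64(0)), (np.float64(-0.295), np.int64(0)), (np.float64(-0.29), np.int64(0)), (np.float64(-0.285), np.int64(0)), (np.float64(-0.28), np.int64(0)), (np.float64(-0.275), np.int64(0)), (np.float64(-0.27), np.int64(0)), (np.float64(-0.265), np.int64(0)), (np.float64(-0.26), np.int64(0)), (np.float64(-0.255), np.int64(0)), (np.float64(-0.25), np.int64(0)), (np.float64(-0.245), np.int64(0)), (np.float64(-0.24), np.int64(0)), (np.float64(-0.235), np.int64(0)), (np.float64(-0.23), np.int64(0)), (np.float64(-0.225), np.int64(0)), (np.float64(-0.22), np.int64(0)), (np.float64(-0.215), np.int64(0)), (np.float64(-0.21), np.int64(0)), (np.float64(-0.205), np.int64(0)), (np.float64(-0.2), np.int64(0)), (np.float64(-0.195), np.int64(0)), (np.float64(-0.19), np.int64(0)), (np.float64(-0.185), np.int64(8)), (np.float64(-0.18), np.int64(79)), (np.float64(-0.175), np.int64(66)), (np.float64(-0.17), np.int64(2)), (np.float64(-0.165), np.int64(2)), (np.float64(-0.16), np.int64(0)), (np.float64(-0.155), np.int64(0)), (np.float64(-0.15), np.int64(0)), (np.float64(-0.145), np.int64(0)), (np.float64(-0.14), np.int64(0)), (np.float64(-0.135), np.int64(0)), (np.float64(-0.13), np.int64(0)), (np.float64(-0.125), np.int64(0)), (np.float64(-0.12), np.int64(2)), (np.float64(-0.115), np.int64(0)), (np.float64(-0.11), np.int64(0)), (np.float64(-0.105), np.int64(1)), (np.float64(-0.1), np.int64(0))]
```

View pics/t2.png

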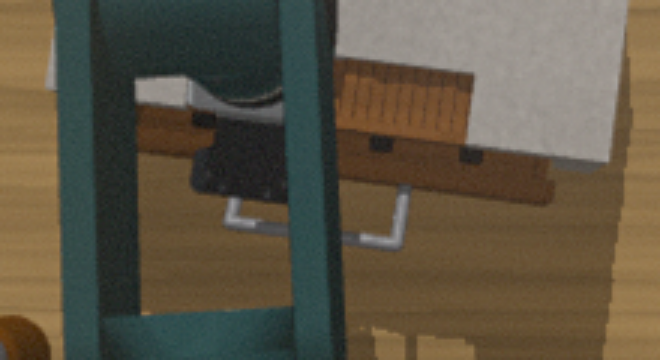

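The drawer is ajar: the bar runs from about (230,225) to (400,243) in the crop, roughly 32 mm out. Next I'll lift, move above the bar and open the fingers part way.

>>> arm_command(targets=[0, 0, 0, 0, 0, -5, 1, 0, 0, 0, 0, 0, -15, 1, 0, 0, 0, 0, 0, -40, 1, 0, 0, 0, 0, 0, -80, 1, 0, 0, 0, 0, 0, -80, 1, 0, 0, 0, -10, -35, -80, 0.1, 0, 0, 0, -20, -70, -80, 0.1, 0, 0, 0, -30, -105, -80, 0.1, 0, 0, 0, -30, -105, -80, 0.1, 0, 0, 0, -30, -105, -80, 0.1, 0, 0, 0, -30, -105, -80, 0.1])

```text
time: 9.6
tool_pos: [0.5219, 0.0821, 0.1805]
ee_rot: [3.141, -0.0, 1.442]
wrist_force: [0.3, 0.2, -0.1]
width: 0.0418
finger_force: 0.0
```

```bash
cat > wl.py <<'E'
from bench import robot
import sys
from scipy.spatial.transform import Rotation as Ro
from h import *
o=robot.get_obs()
s=robot.snapshot("wrist");T=np.eye(4);T[:3,:3]=Ro.from_euler("xyz",o["ee_rot"]).as_matrix();T[:3,3]=o["tool_pos"]
s["T"]=T@s["T_tool_cam"];n=sys.argv[1];np.savez(n+".npz",**s);cv2.imwrite(f"pics/{n}.png",s["color"][:,:,::-1])
E
python3 wl.py w2
```

```text
(no output)
```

View pics/w2.png

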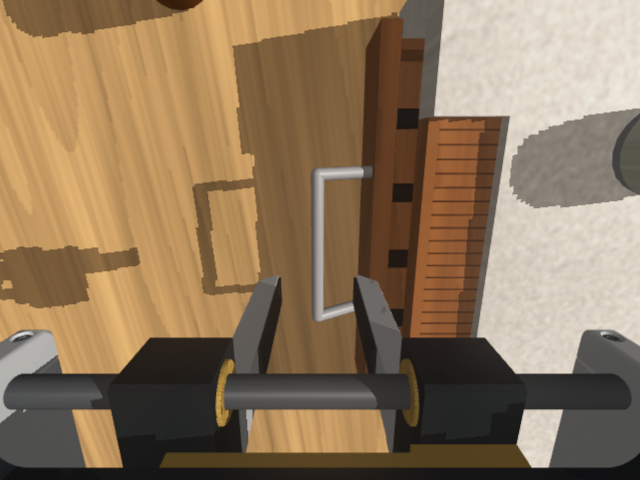

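The wrist view shows the bar as a vertical line at column 318, from row 172 to 318, between the fingers. I'll check its position by casting the ends to bar height.

Run:
```python
from h import *
s=dict(np.load("w2.npz"));q=cast(s,[(318,174),(318,316)],.10);print(q,q.mean(0))
d=(q.mean(0)[:2]-[.5219,.0821]);print("toolxy",d@[.128,.992],d@[.992,-.128])
```

```text
[[0.5313053  0.14089623 0.1       ]
 [0.51593255 0.02102283 0.1       ]] [0.52361892 0.08095953 0.1       ]
toolxy -0.0009113204112338015 0.0018511532923020902
```

>>> arm_command(targets=[0, 0, 0, 0, 2, 25, 0.1, 0, 0, 0, 0, 2, 50, 0.1, 0, 0, 0, 0, 2, 75, 0.1, 0, 0, 0, 0, 2, 97, 0.1, 0, 0, 0, 0, 2, 99, 0.1, 0, 0, 0, 0, 2, 99, 0.1])

```text
time: 10.25
tool_pos: [0.5233, 0.0818, 0.0811]
ee_rot: [-3.14, 0.0, 1.442]
wrist_force: [-0.3, 0.0, 0.6]
width: 0.042
finger_force: 0.0
```

>>> arm_command(targets=[0, 0, 0, 0, 0, 0, 0.4, 0, 0, 0, 0, 0, 0, 0.6, 0, 0, 0, 0, 0, 0, 0.7, 0, 0, 0, 0, 0, 0, 1, 0, 0, 0, 0, 0, 0, 1, 0, 0, 0, 0, 0, 0, 1])

```text
time: 10.85
tool_pos: [0.523, 0.0818, 0.0822]
ee_rot: [3.141, -0.0, 1.442]
wrist_force: [-1.6, 0.4, 2.2]
width: 0.009
finger_force: 30.0
```

>>> arm_command(targets=[0, 0, 0, 0, -3, 0, 1, 0, 0, 0, 0, -7, 0, 1, 0, 0, 0, 0, -12, 0, 1, 0, 0, 0, 0, -17, 0, 1, 0, 0, 0, 0, -22, 0, 1, 0, 0, 0, 0, -27, 0, 1, 0, 0, 0, 0, -32, 0, 1, 0, 0, 0, 0, -37, 0, 1, 0, 0, 0, 0, -42, 0, 1, 0, 0, 0, 0, -47, 0, 1, 0, 0, 0, 0, -52, 0, 1, 0, 0, 0, 0, -56, 0, 1, 0, 0, 0, 0, -60, 0, 1, 0, 0, 0, 0, -60, 0, 1])

```text
time: 12.25
tool_pos: [0.4626, 0.0896, 0.0822]
ee_rot: [-3.141, -0.0, 1.442]
wrist_force: [-0.4, 0.0, 6.0]
width: 0.0092
finger_force: 30.0
```

>>> arm_command(targets=[0, 0, 0, 0, -1, 0, 1, 0, 0, 0, 0, -2, 0, 1, 0, 0, 0, 0, -3, 0, 1, 0, 0, 0, 0, -4, 0, 1, 0, 0, 0, 0, -5, 0, 1, 0, 0, 0, 0, -6, 0, 1, 0, 0, 0, 0, -6, 0, 1])

```text
time: 12.95
tool_pos: [0.4572, 0.0903, 0.0821]
ee_rot: [3.141, -0.0, 1.442]
wrist_force: [-0.1, -0.7, 6.3]
width: 0.0092
finger_force: 30.0
```

>>> arm_command(targets=[0, 0, 0, 0, -1, 0, 1, 0, 0, 0, 0, -2, 0, 1, 0, 0, 0, 0, -3, 0, 1, 0, 0, 0, 0, -3, 0, 1, 0, 0, 0, 0, -3, 0, 1])

```text
time: 13.45
tool_pos: [0.4543, 0.0907, 0.0822]
ee_rot: [3.141, -0.0, 1.442]
wrist_force: [0.1, -0.9, 5.2]
width: 0.0091
finger_force: 30.0
```

>>> arm_command(targets=[0, 0, 0, 0, -1, 0, 1, 0, 0, 0, 0, -2, 0, 1, 0, 0, 0, 0, -3, 0, 1, 0, 0, 0, 0, -3, 0, 1])

```text
time: 13.85
tool_pos: [0.4542, 0.0907, 0.0822]
ee_rot: [3.134, -0.001, 1.442]
wrist_force: [7.8, -0.7, 0.2]
width: 0.009
finger_force: 30.0
```

>>> arm_command(targets=[0, 0, 0, 0, -1, 0, 1, 0, 0, 0, 0, -2, 0, 1, 0, 0, 0, 0, -2, 0, 1])

```text
time: 14.15
tool_pos: [0.4543, 0.0907, 0.0822]
ee_rot: [3.129, -0.001, 1.441]
wrist_force: [13.8, -1.1, -3.2]
width: 0.0092
finger_force: 30.0
```

It's at the stop. I'll relax the pull, release and lift clear.

>>> arm_command(targets=[0, 0, 0, 0, 2, 0, 1, 0, 0, 0, 0, 4.5, 0, 1, 0, 0, 0, 0, 4.5, 0, 1, 0, 0, 0, 0, 4.5, 0, 0.6, 0, 0, 0, 0, 4.5, 0, 0.3, 0, 0, 0, 0, 4.5, 0, 0.1, 0, 0, 0, 0, 4.5, 0, 0.1, 0, 0, 0, 0, 4.5, 0, 0.1, 0, 0, 0, 0, 4.5, -15, 0.1, 0, 0, 0, 0, 4.5, -40, 0.1, 0, 0, 0, 0, 4.5, -80, 0.1, 0, 0, 0, 0, 4.5, -120, 0.1, 0, 0, 0, 0, 4.5, -140, 0.1, 0, 0, 0, 0, 4.5, -140, 0.1, 0, 0, 0, 0, 4.5, -140, 0.1])

```text
time: 15.65
tool_pos: [0.4536, 0.0907, 0.2208]
ee_rot: [-3.141, 0.0, 1.442]
wrist_force: [0.1, -0.2, -0.4]
width: 0.0424
finger_force: 0.0
```

```bash
python3 wl.py w3
python3 - <<'E'
from bench import robot
import cv2
cv2.imwrite("pics/s3.png",robot.snapshot("scene")["color"][:,:,::-1])
E
```

```text
(no output)
```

View pics/w3.png

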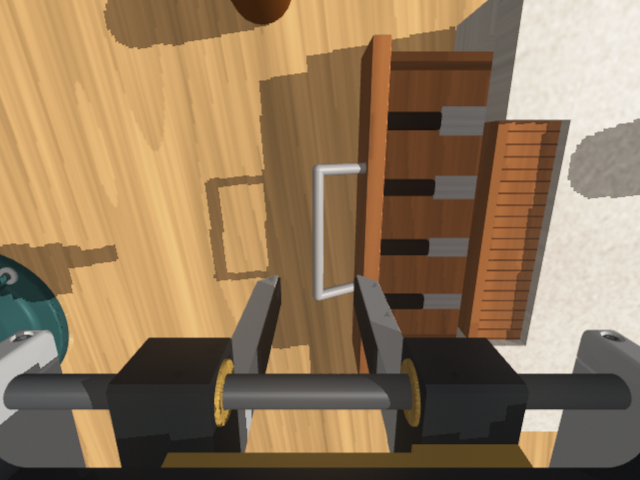

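View pics/s3.png

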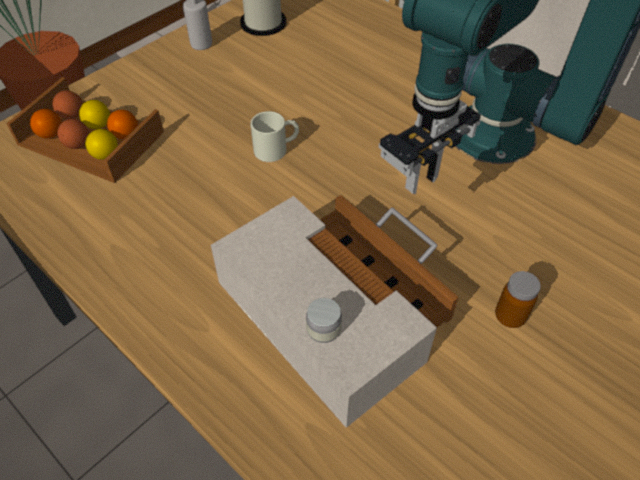

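The drawer is fully out with its four knives showing and the bar free at column 318. The mug at (270,135), jar at (518,300) and tin at (323,318) haven't moved, and the gripper is clear, so I'm handing in.

```bash
python3 -c "
from h import *;s=dict(np.load('w3.npz'));p=cast(s,[(318,170),(318,296)],.1).mean(0);print(p)
from bench import robot;print(robot.close_job())"
```

```text
[0.45530637 0.08930801 0.1       ]
the job is handed in; nothing more can be done
None
```

I found the catch by a light press on the ledge and pressed it at about 8 N. I then pulled the drawer open to its stop (about 99 mm) and let go. The mug, jar and tin were left where they stood, and the job was handed in at about 16 s.

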